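# Open the dock, stack keyed tube racks, cover and lock

### The job

First swing the red lever on the white dock fully over, away from locked, to open it. Then stack every tube rack that is out on the worktop onto the dock, in any order, each pushed right home over the keys of the one below. Then lift the blue cover off its stand and seat it home on top of the stack the same way, and last of all swing the lever fully back to lock. Leave the other things on the bench alone.

Things in the scene. Friction and masses are not known exactly. Their poses are not given: they have to be found in the camera images.
- dock_seat (a point): centre of the top face of the white dock plate (160 x 100 mm, top 20 mm above the worktop) where the stack is built; axes are the dock's, and a rack or cover seated on it has the same x and y directions. It carries the same two blue keys as the racks: wide at x = +46 mm, narrow at x = -40 mm. The dock is fixed to the worktop; its lever stands 110 mm from the centre on the -x side
- dock_key (a point): on the dock's top face at the centre of the wide blue key
- rack1: keyed tube rack, white plastic block 120 x 60 x 26 mm (x, y, z), 0.10 to 0.23 kg, black well marks on top. Origin: centre of its underside, z up. On top two blue tapered keys 7 mm high: a wide one (26 mm square foot, 20 mm top) at x = +46 mm, a narrow one (14 mm foot, 8 mm top) at x = -40 mm. Seated, it adds 26 mm to the stack. Grip it across its 60 mm width, mid-length. None if absent
- rack1_key (a point): point on the underside of the white rack at its wide notch, x = +46 mm. Notches 10 mm deep, open at the ends: 30 mm wide at the +x end (from x = 31 mm out), 18 mm wide at the -x end (from x = -31 mm out). They take the keys of what is below one way round only, with about 2 mm play; the wrong way round the rack stands up on the keys. None if absent
- rack2: keyed tube rack, yellow plastic block 120 x 60 x 26 mm (x, y, z), 0.10 to 0.23 kg, black well marks on top. Origin: centre of its underside, z up. On top two blue tapered keys 7 mm high: a wide one (26 mm square foot, 20 mm top) at x = +46 mm, a narrow one (14 mm foot, 8 mm top) at x = -40 mm. Seated, it adds 26 mm to the stack. Grip it across its 60 mm width, mid-length. None if absent
- rack2_key (a point): point on the underside of the yellow rack at its wide notch, x = +46 mm. Notches 10 mm deep, open at the ends: 30 mm wide at the +x end (from x = 31 mm out), 18 mm wide at the -x end (from x = -31 mm out). They take the keys of what is below one way round only, with about 2 mm play; the wrong way round the rack stands up on the keys. None if absent
- rack3: keyed tube rack, green plastic block 120 x 60 x 26 mm (x, y, z), 0.10 to 0.23 kg, black well marks on top. Origin: centre of its underside, z up. On top two blue tapered keys 7 mm high: a wide one (26 mm square foot, 20 mm top) at x = +46 mm, a narrow one (14 mm foot, 8 mm top) at x = -40 mm. Seated, it adds 26 mm to the stack. Grip it across its 60 mm width, mid-length. None if absent
- rack3_key (a point): point on the underside of the green rack at its wide notch, x = +46 mm. Notches 10 mm deep, open at the ends: 30 mm wide at the +x end (from x = 31 mm out), 18 mm wide at the -x end (from x = -31 mm out). They take the keys of what is below one way round only, with about 2 mm play; the wrong way round the rack stands up on the keys. None if absent
- rack4: keyed tube rack, orange plastic block 120 x 60 x 26 mm (x, y, z), 0.10 to 0.23 kg, black well marks on top. Origin: centre of its underside, z up. On top two blue tapered keys 7 mm high: a wide one (26 mm square foot, 20 mm top) at x = +46 mm, a narrow one (14 mm foot, 8 mm top) at x = -40 mm. Seated, it adds 26 mm to the stack. Grip it across its 60 mm width, mid-length. None if absent
- rack4_key (a point): point on the underside of the orange rack at its wide notch, x = +46 mm. Notches 10 mm deep, open at the ends: 30 mm wide at the +x end (from x = 31 mm out), 18 mm wide at the -x end (from x = -31 mm out). They take the keys of what is below one way round only, with about 2 mm play; the wrong way round the rack stands up on the keys. None if absent
- cover: blue cover lid, 120 x 60 x 16 mm, 0.16 to 0.26 kg, plain on top, with a steel T handle. Origin: centre of its underside, z up. Stem 14 x 12 mm at the centre, up to a cross bar 96 mm long (along x), 12 mm wide (y), 14 mm high, 50 to 64 mm above the origin. Starts hanging level by the bar on the two prongs of the stand, its underside 120 mm above the worktop
- cover_grip (a point): middle of the cover's cross bar, 57 mm above its underside: pinch here from above, between the prongs, closing along the cover's y
- cover_key (a point): point on the underside of the cover at its wide notch (x = +46 mm); its two notches are those of a rack: wide at +x, narrow at -x
- stand_cradle (a point): on the fixed steel stand, the point midway between the two prongs, at the height of their tops (170 mm), under the hanging bar. Axes are the stand's: the prongs run along x, 10 mm thick, 68 mm apart (y = -34 and +34 mm); their tips, at x = -20 mm, turn up 15 mm above the prong tops; the post is at x = +100 mm. To unhook, lift the bar at least 20 mm and carry it out to -x by 80 mm
- lever (a joint): red locking lever on the dock's front block, 80 mm from pivot to tip: 0 = open, leaning to the dock's +y; swings upright at 0.5 rad to locked at 1.0, leaning to the dock's -y; has light friction and stays where it is left; starts near locked
- bottle: amber reagent bottle, 48 mm across, 100 mm tall; origin at the centre of its underside. Not part of the job: leave it alone
- jar: glass jar, 44 mm across, 60 mm tall; origin at the centre of its underside. Not part of the job: leave it alone
- dish: pink culture dish, 90 mm across, 17 mm tall; origin at the centre of its underside. Not part of the job: leave it alone
- tipbox: pale yellow tip box, 77 x 62 x 59 mm; origin at the centre of its underside. Not part of the job: leave it alone
- mouse: black computer mouse, 100 x 60 x 32 mm; origin at the centre of its underside. Not part of the job: leave it alone
- pipette: white pipette lying down, about 225 mm long along x, 26 mm tall; origin at the centre of its underside. Not part of the job: leave it alone
- lever_tip (a point): centre of the 26 mm ball at the tip of the red lever; it moves about 77 mm across (dock -y) between open and locked, about 105 to 115 mm above the worktop. Push it sideways with the closed fingertips
Mind the look-alikes: they are no part of the job. There is more than one size of the rack3; the one meant has the size given above.

How it is judged (in metres and radians):
On the way, in this order (a step that is already met when the one before it is completed fails the run):
1. the lever is swung over to open (value of joint lever below 0.15 rad), for 0.2 s.
2. every rack present is seated in the stack on the dock, the cover not yet on (horizontal distance between each of rack1_key, rack2_key, rack3_key, rack4_key and dock_key below 0.014 m and horizontal distance between each of rack1, rack2, rack3, rack4 and dock_seat below 0.014 m and angle between each of rack1, rack2, rack3, rack4's own z axis and vertical below 0.06 rad and (height (world z) of rack1 between 0.0175 and 0.0225 m or height (world z) of rack1 between 0.0435 and 0.0485 m or height (world z) of rack1 between 0.0695 and 0.0745 m or height (world z) of rack1 between 0.0955 and 0.1005 m) and contact force between each of rack1, rack2, rack3, rack4 and the fingers below 0.2 N and (height (world z) of rack2 between 0.0175 and 0.0225 m or height (world z) of rack2 between 0.0435 and 0.0485 m or height (world z) of rack2 between 0.0695 and 0.0745 m or height (world z) of rack2 between 0.0955 and 0.1005 m) and (height (world z) of rack3 between 0.0175 and 0.0225 m or height (world z) of rack3 between 0.0435 and 0.0485 m or height (world z) of rack3 between 0.0695 and 0.0745 m or height (world z) of rack3 between 0.0955 and 0.1005 m) and (height (world z) of rack4 between 0.0175 and 0.0225 m or height (world z) of rack4 between 0.0435 and 0.0485 m or height (world z) of rack4 between 0.0695 and 0.0745 m or height (world z) of rack4 between 0.0955 and 0.1005 m)), for 0.2 s.
3. the cover is seated on top of the stack (all of step 2 and horizontal distance between cover_key and dock_key below 0.014 m and horizontal distance between cover and dock_seat below 0.014 m and angle between cover's own z axis and vertical below 0.06 rad and (height (world z) of cover between 0.0695 and 0.0745 m or height (world z) of cover between 0.0955 and 0.1005 m or height (world z) of cover between 0.1215 and 0.1265 m) and contact force between cover and the fingers below 0.2 N), for 0.2 s.
4. the lever is swung back to lock (value of joint lever above 0.85 rad), for 0.2 s.
At the end, for the whole second after the job is handed in: Every rack present, and the cover above them, sits upright and at rest on the dock with its wide notch over the wide key, centred within 14 mm of the dock and fully seated (heights a whole number of 26 mm racks above the dock plate, within 2.5 mm), released; the lever stands beyond 0.85 rad (all of step 3 and linear speed of each of rack1, rack2, rack3, rack4, cover below 0.02 m/s and value of joint lever above 0.85 rad); the robot touches nothing.
It fails at once if one of the bystanders (bottle, jar, dish, tip box, mouse, pipette) is pushed more than 45 mm away or knocked over ((distance of bottle from where it was at the start of the episode above 0.045 m or angle between bottle's own z axis and vertical above 0.7 rad) or (distance of jar from where it was at the start of the episode above 0.045 m or angle between jar's own z axis and vertical above 0.7 rad) or (distance of dish from where it was at the start of the episode above 0.045 m or angle between dish's own z axis and vertical above 0.7 rad) or (distance of tipbox from where it was at the start of the episode above 0.045 m or angle between tipbox's own z axis and vertical above 0.7 rad) or (distance of mouse from where it was at the start of the episode above 0.045 m or angle between mouse's own z axis and vertical above 0.7 rad) or (distance of pipette from where it was at the start of the episode above 0.045 m or angle between pipette's own z axis and vertical above 0.7 rad)).
Of rack1, rack2, rack3, rack4 only 2 to 4 are there at a start; the rules pass over those that are not, and their reading is None.
At some moment in a run one of rack1, rack2, rack3, rack4 may be knocked a few centimetres aside while the robot is not near it.
Once in a run the grip may slacken for a moment while it holds something.
It also fails if it takes over 210 s, if anything falls off the work surface, if the arm or the gripper's body presses on something with over 40 N, if the wrist force passes 120 N, or if a joint passes its speed limit or range.

### The arm

A 6-joint arm with a two-finger parallel gripper is mounted at the origin on the work surface. World frame = base frame: x ahead of the robot, y to its left, z up, the work surface at z = 0. Lengths are in m, angles in degrees, forces in N, time in s.
With the tool pointing down it reaches from about 0.325 to 0.85 m from the base axis. Payload 15.5 kg.
Tool frame: the origin (TCP) lies at the very end of the fingers, on their centre line; the grasp point (between the pads) lies arm.grip_depth behind it (arm.grip_depth is the distance from the TCP to the grasp point, in m); z points along the fingers, y is the direction in which the jaws open and shut (so a half turn about z gives the same grasp; the last joint's range is limited). The gripper opens to 91 mm and grips with 3 to 60 N. Pads are 32 mm wide; open, the fingers measure 118 mm over their backs; the gripper's body (76 mm by 178 mm) begins 60 mm behind the grasp point.
Start: joints at [-76.92, 28.281, 77.091, -0, 74.628, -5.472], TCP at [0.199, -0.593, 0.214] pointing down, gripper open.
Joint ranges: [-166.48, 166.48], [-47.26, 123.95], [12.59, 153.08], [-70.14, 250.14], [6.76, 159.57], [-176.63, 176.63]. Speed limits (degrees/s): [108.29, 108.29, 147.25, 172.46, 172.46, 172.46].

### API

Orientations are given as a 3x3 rotation matrix whose columns are the frame's x, y, z axes.
In Python, from rig import arm gives the robot as it stands. Calls block until the motion is done:
- arm.move_to(position, orientation): joint-space move of the TCP to a pose.
- arm.move_l(position, orientation=None, feed=0.15): straight line of the TCP; orientation=None keeps the orientation; feed is the mean speed in m/s.
- arm.move_joints(angles): joint-space move.
- arm.grip(opening): finger opening in m; the grip force is fixed at half the most; returns when the fingers have stopped.
- arm.sleep(seconds).
- arm.solve_ik(position, orientation): joint angles nearest the present ones, or None.
- arm.snapshot(name): name is "side" or "top"; returns the picture (384x512x3 uint8, red, green, blue); there is no depth.
- arm.get_calibration(name): a dict with "intrinsics" (3x3 intrinsics, pixels), "cam_to_world" (4x4, takes a point from camera to world coordinates). Camera axes: x right, y down, z forward; pixel columns grow to the right and rows downward; lengths in m; the calibration is good to about 2 mm. A picture is of the moment at which its call begins. get_calibration takes no time and is no camera call.
A pose or a line that the arm cannot do raises arm.Unreachable and nothing moves.
- arm.sign_off(): hands the job in, once; it reports no verdict.
Readings, each from a call of its own:
- arm.current_t(): time.
- arm.current_joint_positions(): joint angles.
- arm.current_dq(): joint speeds.
- arm.current_tau(): joint torques, N m.
- arm.current_ee_pos(): TCP position.
- arm.current_tool_rot(): TCP orientation.
- arm.current_force(): force on the tool from outside, world axes, zero at the start.
- arm.current_torque(): the same for the moment, N m.
- arm.current_width(): finger opening in m.
Only numpy, scipy, OpenCV 4.12 (cv2) and the standard library are available. Lean on these libraries where they do the work, as an engineer would, in place of code of your own. Each camera call takes 0.05 s, during which the arm holds its last target. There are 200 camera calls.

## Working session

There is one attempt and no reset: what is moved stays moved. The work goes in short steps, each a Python script; the robot and the scene stay as the last script left them, time stands still between calls to the robot, and variables do not carry over. Pictures are saved under pics/ and viewed, about 12 in all and at most 16, crops included, and the job is handed in when it is done.

```bash
ls; mkdir -p pics
python3 - <<'E'
from rig import arm
import cv2
for n in("top","side"):
    im=arm.snapshot(n); cv2.imwrite(f"pics/{n}0.png",cv2.resize(im[:,:,::-1],(800,600),interpolation=cv2.INTER_CUBIC)); cv2.imwrite(f"pics/raw_{n}0.png",im[:,:,::-1])
    c=arm.get_calibration(n); print(n,c["intrinsics"],c["cam_to_world"])
print(arm.grip_depth,arm.current_t(),arm.current_tool_rot(),arm.current_width())
E
```

```text
pics
top [[348.33318898   0.         262.53691049]
 [  0.         348.33318898 187.41108867]
 [  0.           0.           1.        ]] [[ 2.52572093e-02 -9.93580466e-01  1.10272081e-01  3.44609760e-01]
 [-9.99661981e-01 -2.57827725e-02 -3.34252477e-03  6.20650666e-04]
 [ 6.16418729e-03 -1.10150384e-01 -9.93895817e-01  1.31864427e+00]
 [ 0.00000000e+00  0.00000000e+00  0.00000000e+00  1.00000000e+00]]
side [[469.09043273   0.         254.05588317]
 [  0.         469.09043273 194.41312828]
 [  0.           0.           1.        ]] [[ 0.99787382 -0.04725367  0.04488797  0.42027569]
 [-0.06516272 -0.70973363  0.70144992 -0.98476348]
 [-0.00128758 -0.70288353 -0.71130379  1.1298159 ]
 [ 0.          0.          0.          1.        ]]
0.0188 0.1 [[ 9.48040435e-01  3.18149775e-01 -2.33801078e-04]
 [ 3.18149839e-01 -9.48039841e-01  1.06723083e-03]
 [ 1.17886513e-04 -1.08616176e-03 -9.99999403e-01]] 0.09094562052750135
```

View pics/top0.png

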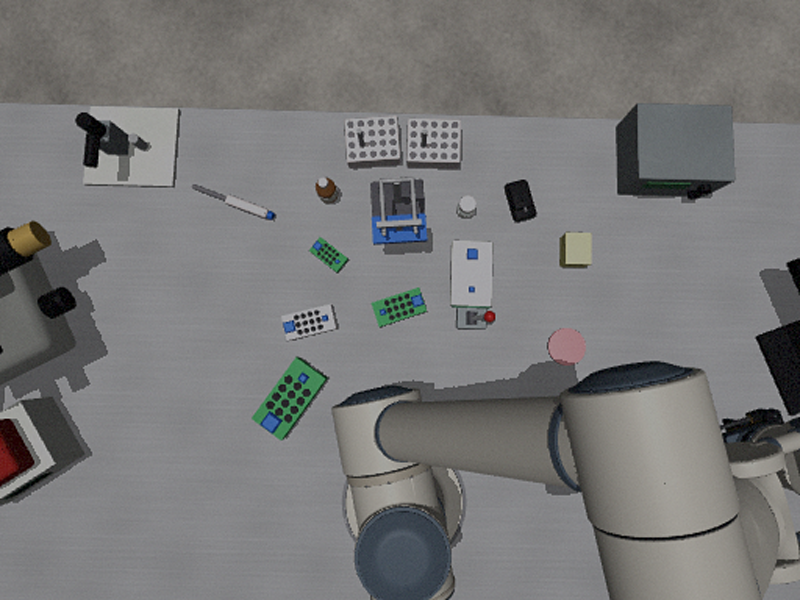

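View pics/side0.png

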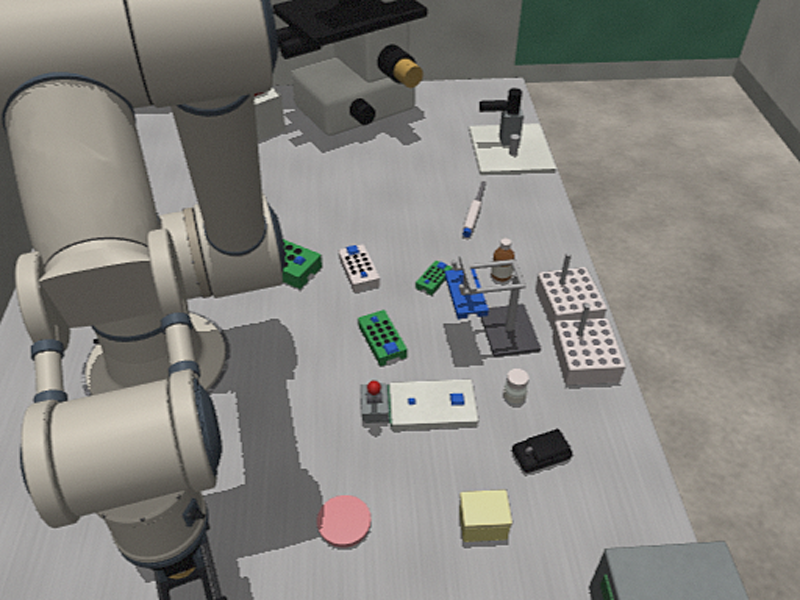

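The middle green rack at (400,306) and the white rack at (309,322) look like the right size. The small green at (328,255), the big green at (290,398), and the two white perforated boxes at (372,140) and (434,140) are look-alikes. Next I'll measure, then crop to check the racks and the cover's notch end.

```bash
cat > h.py <<'E'
from rig import arm
import numpy as np, cv2
def ray(n,u,v):
    c=arm.get_calibration(n);K=c["intrinsics"];T=c["cam_to_world"]
    d=T[:3,:3]@np.linalg.inv(K)@np.array([u,v,1.]);return T[:3,3],d
def px2w(n,u,v,z):
    o,d=ray(n,u,v);return o+d*(z-o[2])/d[2]
def w2px(n,p):
    c=arm.get_calibration(n);q=np.linalg.inv(c["cam_to_world"])@np.append(p,1);q=c["intrinsics"]@q[:3];return q[:2]/q[2]
R={"blue":((105,110,60),(128,255,255)),"red":((0,140,90),(7,255,255)),"green":((45,110,50),(80,255,255)),
"yellow":((20,120,90),(33,255,255)),"orange":((8,130,110),(19,255,255)),"white":((0,0,165),(179,45,255))}
def blobs(im,col,amin=6):
    m=cv2.inRange(cv2.cvtColor(im,cv2.COLOR_RGB2HSV),*map(np.array,R[col]))
    n,l,s,c=cv2.connectedComponentsWithStats(m)
    return [(c[i],s[i]) for i in range(1,n) if s[i][4]>=amin]
def down(yaw):
    # tool y (jaw axis) at world angle yaw(rad), z down
    y=np.array([np.cos(yaw),np.sin(yaw),0]);z=np.array([0,0,-1.]);return np.stack([np.cross(y,z),y,z],1)
def save(im,name,crop=None,k=1):
    if crop: u0,v0,u1,v1=crop;im=im[v0:v1,u0:u1]
    cv2.imwrite("pics/"+name+".png",cv2.resize(im[:,:,::-1],None,fx=k,fy=k,interpolation=cv2.INTER_CUBIC))
E
python3 - <<'E'
from h import *
t=cv2.imread("pics/raw_top0.png")[:,:,::-1].copy();s=cv2.imread("pics/raw_side0.png")[:,:,::-1].copy()
for n,im in(("top",t),("side",s)):
    for c in("blue","red","green","yellow","orange"):
        for ce,st in blobs(im,c): print(n,c,ce.round(1),st[2:],px2w(n,*ce,0.03 if c!="red" else .105).round(3))
a=cv2.resize(t[120:300,150:330],(540,540),interpolation=cv2.INTER_CUBIC)
b=cv2.resize(s[150:245,275:350],None,fx=540/95,fy=540/95,interpolation=cv2.INTER_CUBIC)[:,:]
b=b[:, :min(b.shape[1],260+200)]
cc=np.hstack([cv2.resize(a,(370,370)),cv2.resize(b,(426,540))[:370+0] if 0 else cv2.resize(b,(292,370))]);save(cc,"crop1")
E
```

```text
top blue [172.2 137.3] [ 5  6 18] [0.669 0.342 0.03 ]
top blue [255.3 138.6] [17  4 59] [0.672 0.028 0.03 ]
top blue [255.  148.3] [ 36  20 361] [0.635 0.028 0.03 ]
top blue [202.8 156.9] [ 5  5 18] [0.597 0.223 0.03 ]
top blue [301.9 162.1] [ 7  7 47] [ 0.587 -0.149  0.03 ]
top blue [301.5 185. ] [ 4  3 12] [ 0.5   -0.149  0.03 ]
top blue [266.7 192. ] [ 9  8 45] [ 0.471 -0.02   0.03 ]
top blue [244.6 199.3] [ 4  4 10] [0.442 0.062 0.03 ]
top blue [207.5 203. ] [ 4  3 12] [0.424 0.198 0.03 ]
top blue [184.8 208.8] [ 8  8 44] [0.401 0.281 0.03 ]
top blue [193.7 241.4] [ 7  6 26] [0.283 0.243 0.03 ]
top blue [173.1 269.9] [ 13  13 101] [0.179 0.313 0.03 ]
top red [313.1 202. ] [ 7  7 32] [ 0.433 -0.181  0.105]
top red [  3.2 295.9] [ 10  23 129] [0.088 0.862 0.105]
top green [427.5 117. ] [8 1 8] [ 0.774 -0.627  0.03 ]
top green [210.8 163.3] [ 24  22 169] [0.573 0.192 0.03 ]
top green [253.6 196.7] [ 35  25 316] [0.452 0.028 0.03 ]
top green [186.3 253. ] [ 47  52 749] [0.24  0.268 0.03 ]
top yellow [ 14.3 152.6] [ 22  19 236] [0.595 0.93  0.03 ]
side blue [298.5 148.3] [ 6  6 26] [0
[... 383 characters left out ...]
 [0.44  0.059 0.03 ]
side blue [249.6 222. ] [ 9  8 49] [ 0.468 -0.02   0.03 ]
side blue [292.3 255. ] [ 9  7 55] [ 0.585 -0.156  0.03 ]
side blue [263.1 256.4] [ 5  4 15] [ 0.5   -0.155  0.03 ]
side red [238.8 247. ] [ 9  7 47] [ 0.43  -0.175  0.105]
side green [191.5 169.5] [ 25  32 419] [0.281 0.236 0.03 ]
side green [275.1 178.2] [ 19  21 175] [0.566 0.173 0.03 ]
side green [286.3 171.3] [ 5  3 11] [0.608 0.205 0.03 ]
side green [244.2 214.9] [ 30  35 435] [0.453 0.011 0.03 ]
side yellow [258.2  42.4] [13 12 68] [0.577 1.133 0.03 ]
side orange [262.6  40.5] [3 6 8] [0.6  1.15 0.03]
side orange [254.1  43.3] [4 6 7] [0.557 1.125 0.03 ]
side orange [321.9 161.1] [7 3 8] [0.74  0.249 0.03 ]
```

View pics/crop1.png

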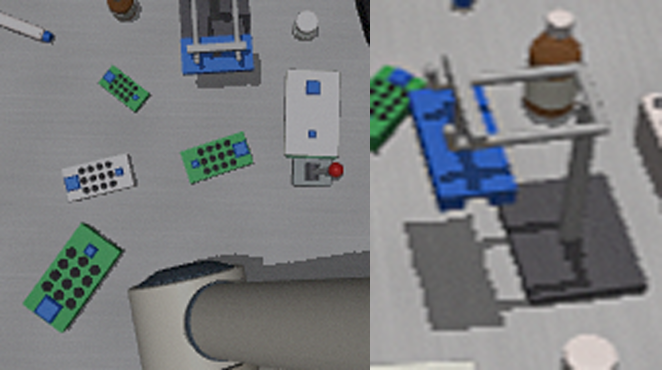

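```bash
cat >> h.py <<'E'
def tri(pt,ps):
    A=np.zeros((3,3));b=np.zeros(3);L=[]
    for n,p in(("top",pt),("side",ps)):
        o,d=ray(n,*p);d=d/np.linalg.norm(d);P=np.eye(3)-np.outer(d,d);A+=P;b+=P@o;L.append((o,P))
    x=np.linalg.solve(A,b);return x,[np.linalg.norm(P@(x-o)) for o,P in L]
E
python3 - <<'E'
from h import *
for k,a,b in(("ball",(313.1,202),(238.8,247)),("dw",(301.9,162.1),(292.3,255)),("dn",(301.5,185),(263.1,256.4)),("gw",(266.7,192),(249.6,222)),("gn",(244.6,199.3),(239.5,204)),("ww",(184.8,208.8),(225.4,159.5)),("wn",(207.5,203),(232.5,175))):
    x,e=tri(a,b);print(k,x.round(4),np.round(e,4))
x,_=tri((313.1,202),(238.8,247))
Rm=down(-np.pi/2)
arm.grip(0)
arm.move_to([x[0],x[1]-.06,.25],Rm)
arm.move_l([x[0],x[1]-.06,.097],Rm)
f0=arm.current_force();print(arm.current_width(),f0)
y=x[1]-.06
while y<x[1]+.075:
    y+=.01;arm.move_l([x[0],y,.097],Rm,feed=.08);f=arm.current_force()-f0
    print(round(y-x[1],3),f.round(1))
    if abs(f[1])>12:break
arm.move_l([x[0],y-.03,.097],Rm)
arm.move_l([x[0],y-.03,.25],Rm)
arm.move_to([.35,-.5,.35],Rm)
for n in("top","side"):
    im=arm.snapshot(n);save(im,n+"1",None,1.5)
    for c in("red","yellow","orange"):print(n,c,[(q[0].round(1),q[1][4]) for q in blobs(im,c)])
print(arm.current_t())
E
```

```text
ball [ 0.4308 -0.1804  0.1116] [0.0013 0.0013]
dw [ 0.5873 -0.15    0.0223] [0.0011 0.0011]
dn [ 0.5006 -0.1496  0.0223] [0.0007 0.0007]
gw [ 0.4694 -0.0197  0.0301] [0.0014 0.0014]
gn [0.4408 0.0617 0.0278] [0.0009 0.0009]
ww [0.4    0.2812 0.0298] [0.0007 0.0007]
wn [0.4231 0.1983 0.0302] [0.0012 0.0012]
0.00029902914473170104 [-1.0408332   0.50121178  0.64403967]
-0.05 [ 1.5 -1.5 -0.1]
-0.04 [ 1.3 -0.8 -0.7]
-0.03 [ 0.6  0.  -0.3]
-0.02 [ 0.8  0.3 -0.6]
-0.01 [ 1.8 -1.   0.1]
0.0 [ 1.3 -0.  -0.4]
0.01 [ 1.3 -0.6 -1.1]
0.02 [ 0.9 -1.3 -1.8]
0.03 [ 1.7 -1.  -1. ]
0.04 [ 0.8 -1.2 -0.1]
0.05 [ -0.9 -18.2  -3.3]
top red [(array([292.8, 201.6]), np.int32(28)), (array([  3.1, 295.4]), np.int32(131))]
top yellow [(array([ 14.2, 152.6]), np.int32(232))]
top orange []
side red [(array([238.2, 228.5]), np.int32(41))]
side yellow [(array([258.5,  42.5]), np.int32(76))]
side orange [(array([260.8,  40.9]), np.int32(10)), (array([257. ,  45.6]), np.int32(7)), (array([322.5, 161.8]), np.int32(21))]
10.1917
```

Run:
```python
from h import *
x,e=tri((292.8,201.6),(238.2,228.5));print(x,e, .5-np.arcsin((x[1]+.1498)/.08))
print(.5-np.arcsin((-.1804+.1498)/.08))
```

```text
[ 0.43131506 -0.1101721   0.10744111] [np.float64(0.0006821048664916033), np.float64(0.0006821048664915569)] -0.018236236131300432
0.8925005440997306
```

View pics/top1.png

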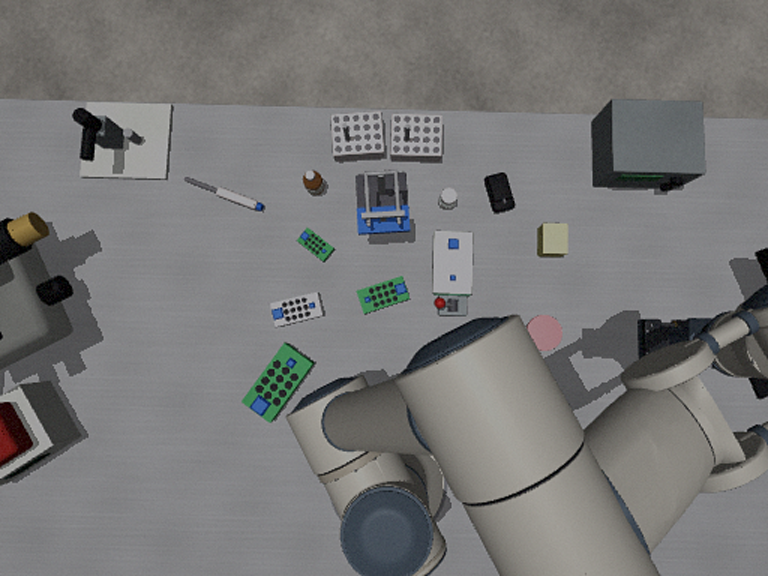

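The lever is open and its ball has moved to (439,303). Only the white rack and the mid-size green one are present, with no yellow or orange. I'll place green first.

```bash
cat >> h.py <<'E'
SEAT=np.array([.5409,-.1498]);DYAW=np.deg2rad(-.1)
def keys(c0,im=None,n="top",r=.075,z=.031):
    """blue key pair near expected centre c0 -> centre, yaw"""
    im=arm.snapshot(n) if im is None else im
    P=[(px2w(n,*c,z)[:2],s[4],c) for c,s in blobs(im,"blue",5) if np.linalg.norm(px2w(n,*c,z)[:2]-c0)<r and s[4]<80]
    best=None
    for i,a in enumerate(P):
        for b in P[:i]:
            d=abs(np.linalg.norm(a[0]-b[0])-.086)
            if d<.008 and (best is None or d<best[0]):best=(d,)+((a,b) if a[1]>b[1] else (b,a))
    assert best,P
    w,nn=best[1],best[2];d=w[0]-nn[0]
    return nn[0]+d*40/86,np.arctan2(d[1],d[0]),np.linalg.norm(d),w[2],nn[2]
def both(c0,it=None,is_=None):
    it=arm.snapshot("top") if it is None else it; is_=arm.snapshot("side") if is_ is None else is_
    a=keys(c0,it);b=keys(c0,is_,"side")
    w,e1=tri(a[3],b[3]);n,e2=tri(a[4],b[4]);d=w-n
    print("keys",w.round(4),n.round(4),"L",np.linalg.norm(d).round(4),np.round([e1[0],e2[0]],4))
    return (n+d*40/86)[:2],np.arctan2(d[1],d[0])
def wrap(a):return (a+np.pi)%(2*np.pi)-np.pi
def choose(c,th):
    best=None
    for k in(90,-90):
        k=np.deg2rad(k);v=0
        for p,t in((c,th),(SEAT,DYAW)):
            v=max(v,abs(wrap(np.arctan2(p[1],p[0])-t-k)))
        if best is None or v<best[0]:best=(v,k)
    return best[1]
def lower(x,y,z0,zt,Rm,fmax=12,step=.002):
    f0=arm.current_force()[2];z=z0
    while z>zt+1e-6:
        z=max(zt,z-step);arm.move_l([x,y,z],Rm,feed=.04);f=arm.current_force()[2]-f0
        if f>fmax:break
    return z,f
E
python3 - <<'E'
from h import *
c,th=both(np.array([.455,.02]))
k=choose(c,th);print(c,np.rad2deg(th),k)
G=.006
arm.grip(.091)
arm.move_to([*c,.15],down(th+k));print(arm.current_joint_positions())
arm.move_l([*c,G],down(th+k))
print("w",arm.grip(0.0),arm.current_width())
arm.move_l([*c,.15],down(th+k))
print(arm.current_width(),arm.current_t())
arm.move_to([.44,-.05,.15],down(DYAW+k))
arm.move_l([*SEAT,.15],down(DYAW+k))
print(arm.current_width(),arm.current_joint_positions())
for n in("top","side"):
    im=arm.snapshot(n);save(im,"hold1"+n,(220,120,370,260) if n=="top" else (210,150,360,290),2.6)
a=[cv2.imread(f"pics/hold1{n}.png") for n in("top","side")];cv2.imwrite("pics/hold1.png",np.hstack(a))
E
```

```text
keys [ 0.4694 -0.0197  0.0301] [0.4408 0.0617 0.0278] L 0.0862 [0.0013 0.0009]
[0.45411186 0.0238518 ] -70.64613804327735 1.5707963267948966
[-4.59270906e+00  1.97559780e+01  1.04858075e+02 -6.30617441e-03
  5.53415671e+01 -2.38567300e+01]
w False 0.05989042509868368
0.059713502627330745 16.5333
0.05990084539648209 [-2.15528907e+01  2.72759347e+01  9.07106266e+01  6.85347396e-03
  6.20575728e+01 -1.11465525e+02]
```

View pics/hold1.png

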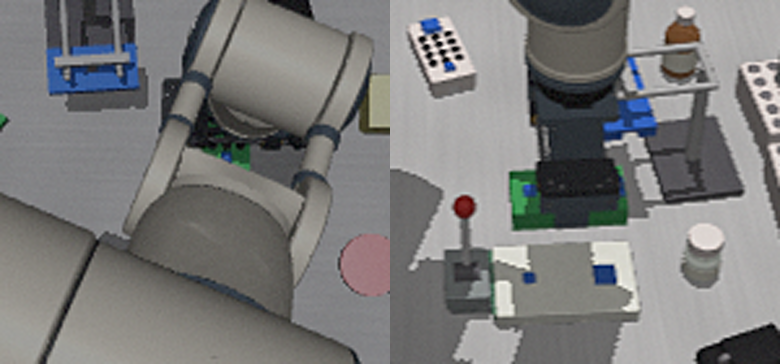

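Green is held level with its wide key at +x (right in the side view), over the dock. Lowering now.

Run:
```python
from h import *
Rm=arm.current_tool_rot()
k=np.pi/2;Rm=down(DYAW+k)
arm.move_l([*SEAT,.045],Rm)
print(lower(*SEAT,.045,.026,Rm,12,.001),arm.current_ee_pos(),arm.current_width(),arm.current_force())
im=arm.snapshot("side");save(im,"low1",(210,180,360,290),4)
```

```text
(0.026, np.float64(5.764326649339402)) [ 0.54102566 -0.14983993  0.02629082] 0.059992990552357156 [-0.99422825  0.65523511  4.74425098]
```

View pics/low1.png

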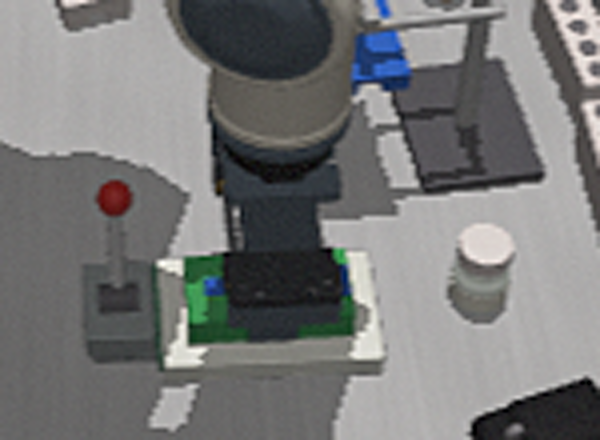

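Green has gone down over the keys, with the TCP at seated height. I'll release it, check, and fetch white.

Run:
```python
from h import *
Rm=down(DYAW+np.pi/2)
arm.grip(.091);arm.move_l([*SEAT,.17],Rm)
arm.move_to([.42,-.02,.2],Rm)
it,is_=arm.snapshot("top"),arm.snapshot("side")
for n,im in(("top",it),("side",is_)):
    for c,s in blobs(im,"blue",5):print(n,c.round(1),s[4],px2w(n,*c,.05).round(3))
    print(n,[(c.round(),s[4]) for q in("yellow","orange") for c,s in blobs(im,q)])
try:
    a=both(SEAT,it,is_);print("green seated",a)
except AssertionError as e:print("no")
try: print("white",both(np.array([.412,.243]),it,is_))
except AssertionError as e:print("no w")
save(is_,"s2",None,1.5);print(arm.current_t())
```

```text
top [172.2 137.3] 18 [0.664 0.337 0.05 ]
top [255.3 138.6] 59 [0.667 0.028 0.05 ]
top [255.  148.3] 362 [0.63  0.028 0.05 ]
top [202.8 156.9] 18 [0.593 0.22  0.05 ]
top [302.6 161.4] 37 [ 0.586 -0.149  0.05 ]
top [207.5 203. ] 12 [0.423 0.195 0.05 ]
top [184.8 208.7] 43 [0.4   0.277 0.05 ]
top [193.8 241.5] 27 [0.283 0.239 0.05 ]
top [173.1 269.9] 101 [0.181 0.308 0.05 ]
top [(array([ 14., 153.]), np.int32(234))]
side [298.5 148.3] 26 [0.663 0.301 0.05 ]
side [162.7 154.5] 78 [0.179 0.3   0.05 ]
side [191. 166.] 25 [0.281 0.232 0.05 ]
side [282.2 169.5] 17 [0.592 0.193 0.05 ]
side [297.  189.5] 427 [0.63  0.093 0.05 ]
side [304.  177.6] 29 [0.661 0.148 0.05 ]
side [292.8 249.7] 61 [ 0.586 -0.152  0.05 ]
side [263.  251.4] 14 [ 0.499 -0.153  0.05 ]
side [(array([259.,  42.]), np.int32(80)), (array([260.,  42.]), np.int32(6)), (array([323., 161.]), np.int32(14))]
no
no w
27.3083
```

Run:
```python
from h import *
c,th,L,_,_=keys(np.array([.411,.243]));c=c-[.001,0]
k=choose(c,th);print(c,np.rad2deg(th),L,k)
G=.006
arm.move_to([*c,.15],down(th+k));print(arm.current_joint_positions())
im=arm.snapshot("top");
arm.move_l([*c,G],down(th+k))
arm.grip(0.0);print(arm.current_width())
arm.move_l([*c,.15],down(th+k))
print(arm.current_width(),arm.current_t())
arm.move_to([.44,-.05,.17],down(DYAW+k))
arm.move_l([*SEAT,.17],down(DYAW+k))
print(arm.current_width(),arm.current_force())
im=arm.snapshot("side");save(im,"hold2",(200,110,360,290),3.3)
for q in blobs(im,"blue",5):print(q[0],q[1][4])
```

```text
[0.41231563 0.23669674] 105.83828746846478 0.08592116021472687 -1.5707963267948966
[ 2.26125450e+01  2.12199654e+01  1.02233814e+02 -3.95218543e-03
  5.65468450e+01  6.76352673e+00]
0.059739456391893014
0.059523394934903044 31.9167
0.05975793704984409 [-0.90834568  0.74276241 -1.49697519]
[162.74358974 154.47435897] 78
[191. 166.] 25
[304.10714286 177.82142857] 28
[300.67153285 194.45985401] 274
[299.41666667 216.83333333] 12
[263.89473684 217.47368421] 19
[292.35714286 249.83928571] 56
[262.75   251.5625] 16
```

View pics/hold2.png

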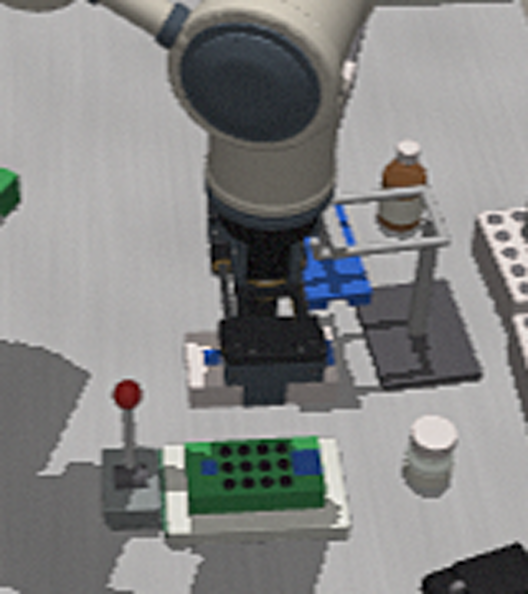

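White is held the right way round (wide key right), and green sits flush and centred. Lowering white onto it.

Run:
```python
from h import *
Rm=down(DYAW-np.pi/2)
arm.move_l([*SEAT,.071],Rm)
print(lower(*SEAT,.071,.052,Rm,12,.001),arm.current_ee_pos(),arm.current_width(),arm.current_force())
arm.grip(.091);arm.move_l([*SEAT,.2],Rm)
arm.move_to([.42,-.42,.35],Rm)
it,is_=arm.snapshot("top"),arm.snapshot("side")
for n,im in(("top",it),("side",is_)):
    for c,s in blobs(im,"blue",5):
        w=px2w(n,*c,.079)
        if np.linalg.norm(w[:2]-SEAT)<.08:print(n,c.round(1),s[4],w.round(4))
    print(n,[(c.round(),s[4]) for q in("yellow","orange","red") for c,s in blobs(im,q)])
save(is_,"s3",(200,110,390,290),4);save(is_,"s3c",(275,150,350,245),6);save(it,"t3",None,1.5)
a=cv2.resize(is_[195:290,215:345],None,fx=3.6,fy=3.6,interpolation=cv2.INTER_CUBIC);b=cv2.resize(is_[160:225,280:340],None,fx=5.26,fy=5.26,interpolation=cv2.INTER_CUBIC)
b=cv2.resize(b,(315,342));a=cv2.resize(a,(468,342));save(np.hstack([a,b]),"c3")
print(arm.current_t())
```

```text
(0.052, np.float64(5.131917258953429)) [ 0.54098516 -0.14982266  0.05217113] 0.0598867436887266 [-0.76393469  0.87380451  4.23731348]
top [304.  159.7] 45 [ 0.5867 -0.1509  0.079 ]
top [303.5 183. ] 12 [ 0.5019 -0.1501  0.079 ]
top [(array([ 14., 153.]), np.int32(234)), (array([293., 202.]), np.int32(21)), (array([  3., 295.]), np.int32(134))]
side [293.3 244. ] 57 [ 0.5852 -0.1541  0.079 ]
side [263.5 245.5] 16 [ 0.5001 -0.1541  0.079 ]
side [(array([261.,  45.]), np.int32(118)), (array([260.,  51.]), np.int32(9)), (array([234., 235.]), np.int32(6)), (array([261.,  42.]), np.int32(6)), (array([322., 162.]), np.int32(45))]
42.9167
```

View pics/c3.png

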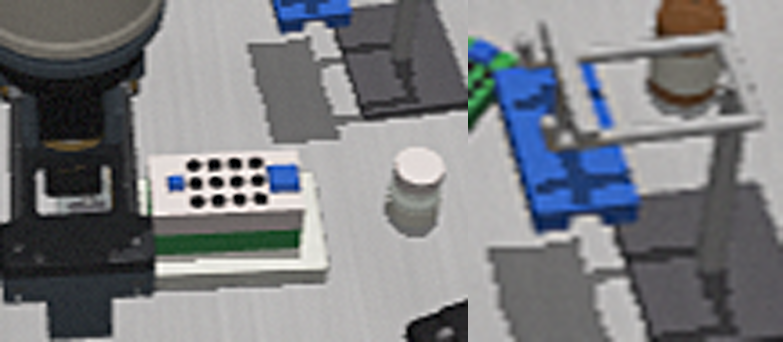

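White is seated flush on green. In the zoomed crop, the notch in the cover's near (-y) end runs 575–605 px on a face of 535–638 px. That is 0.29 of the width, or about 17.5 mm, so it is the narrow notch. The cover's +x therefore points to world +y. Now to locate the bar.

Run:
```python
from h import *
im=arm.snapshot("top");a=im[110:165,228:284];a=cv2.resize(a,None,fx=10,fy=10,interpolation=cv2.INTER_NEAREST)
for i in range(0,56,5):cv2.putText(a,str(228+i),(i*10,8),0,.3,(255,255,0));cv2.putText(a,str(110+i),(0,i*10+8),0,.3,(255,255,0))
save(a,"bar")
for p in((.63,.03,.184),(.63,.03,.136)):print(w2px("top",p),w2px("side",p))
m=cv2.inRange(cv2.cvtColor(im,cv2.COLOR_RGB2HSV),np.array((105,110,60)),np.array((128,255,255)))[110:165,228:284]
for r in range(20,50,2):
    x=np.flatnonzero(m[r]);print(110+r,(x.min()+228,x.max()+228) if len(x) else None,end=" ")
```

```text
[253.77504167 139.52753839] [302.63847349 172.43101636]
[254.03601112 142.94658254] [301.49729638 184.03846856]
130 None 132 None 134 None 136 (np.int64(269), np.int64(270)) 138 (np.int64(240), np.int64(272)) 140 (np.int64(238), np.int64(271)) 142 (np.int64(238), np.int64(272)) 144 (np.int64(238), np.int64(272)) 146 (np.int64(238), np.int64(272)) 148 (np.int64(238), np.int64(272)) 150 (np.int64(239), np.int64(272)) 152 (np.int64(239), np.int64(273)) 154 (np.int64(239), np.int64(264)) 156 None 158 None
```

View pics/bar.png

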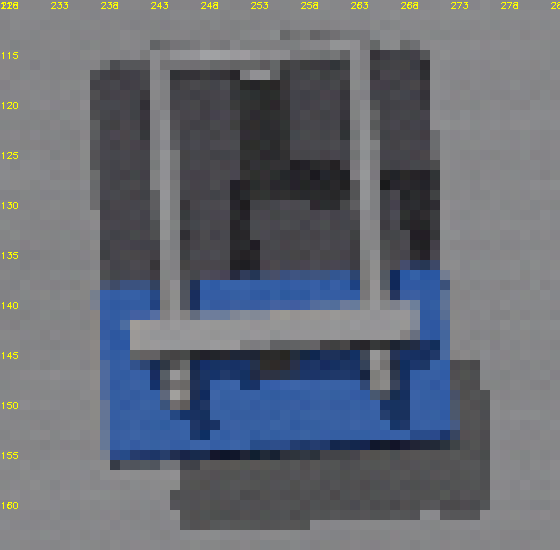

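Run:
```python
from h import *
l=px2w("top",240.5,143.1,.184);r=px2w("top",269.3,141.1,.184);m=(l+r)/2;d=l-r
print(l,r,m,np.linalg.norm(d),np.rad2deg(np.arctan2(d[1],d[0])),np.linalg.norm(m[:2]))
print(w2px("side",l),w2px("side",r),w2px("side",m))
im=arm.snapshot("side");a=im[155:200,280:335];a=cv2.resize(a,None,fx=12,fy=12,interpolation=cv2.INTER_NEAREST)
for p in(l,r,m,l-[0,0,.014],r-[0,0,.014]):
    u=(w2px("side",p)+.5-[280,155])*12;cv2.circle(a,tuple(int(t) for t in u),3,(255,0,0),-1)
save(a,"bars")
print(arm.current_joint_positions())
for yaw in(0,180):
    try:print(yaw,arm.solve_ik([*m[:2],.19],down(np.arctan2(d[1],d[0])-np.pi/2+np.deg2rad(yaw))))
    except Exception as e:print(e)
```

```text
[0.61669385 0.07374979 0.184     ] [ 0.62604198 -0.02177218  0.184     ] [0.62136791 0.0259888  0.184     ] 0.09597830166273222 95.58937975962078 0.6219111692821062
[296.29910465 162.8745046 ] [303.74547872 184.6020243 ] [299.93316708 173.47821081]
[-5.06685044e+01  2.01584154e+01  6.93591074e+01  5.06713914e-03
  9.05302929e+01  3.93572848e+01]
0 [-3.10429345e+00  2.93232704e+01  7.92627758e+01 -2.54444375e-14
  7.14139538e+01 -8.69367321e+00]
180 [-3.10429345e+00  2.93232704e+01  7.92627758e+01 -2.54444375e-14
  7.14139538e+01  1.71306327e+02]
```

View pics/bars.png

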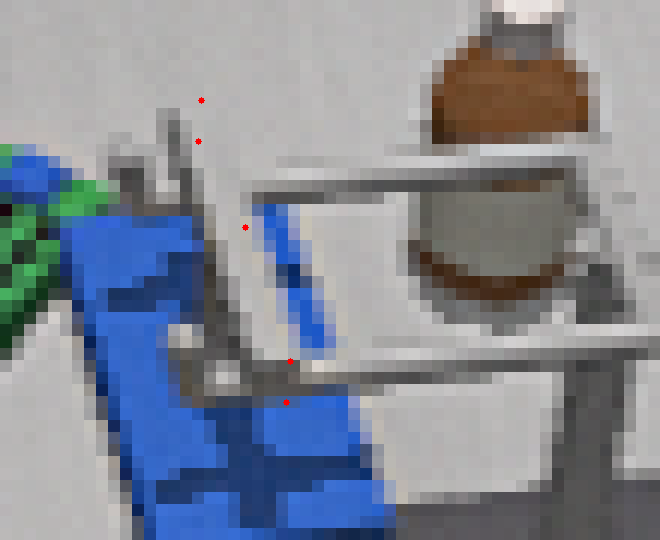

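The projected bar points fall on the bar's top face in the side view to within about 0.6 px, e.g. the mid-point dot at (245,227). Next: grip, unhook, and show both ends to the side camera to confirm the notches.

Run:
```python
from h import *
m=np.array([.6208,.0257]);th=np.deg2rad(95.6);Rm=down(th-np.pi/2)
arm.grip(.06)
arm.move_to([*m,.29],Rm)
arm.move_l([*m,.158],Rm,feed=.1);print("f",arm.current_force())
arm.grip(0);print(arm.current_width(),arm.current_force())
arm.move_l([*m,.192],Rm,feed=.08);print(arm.current_width(),arm.current_force())
o=m-.11*np.array([np.cos(th-np.pi/2),np.sin(th-np.pi/2)])
arm.move_l([*o,.192],Rm,feed=.1);print(o,arm.current_width(),arm.current_force())
q=[.48,-.02]
arm.move_l([*q,.192],Rm)
A=arm.snapshot("side")
arm.move_to([*q,.192],down(th+np.pi/2));B=arm.snapshot("side")
u=w2px("side",[.48,-.08,.15]).astype(int);print(u,arm.current_t(),arm.current_width())
cr=[cv2.resize(I[u[1]-45:u[1]+25,u[0]-35:u[0]+35],None,fx=5.5,fy=5.5,interpolation=cv2.INTER_CUBIC) for I in(A,B)]
save(np.hstack(cr),"ends")
```

```text
f [ 0.25020163 -0.34652046 -0.08618514]
0.011778237613780185 [-1.3922907  -0.15822892  1.10382971]
0.011702172936045436 [  1.30218043   0.8182718  -16.27800887]
[0.51132499 0.01496588] 0.011571226699733728 [ 0.66569696  0.1050147  -1.7160455 ]
[254 209] 52.8667 0.01149742741501409
```

View pics/ends.png

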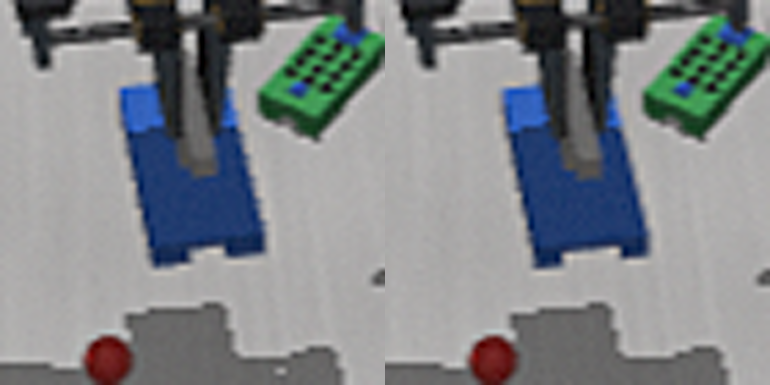

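Left crop (pick-up yaw): the near notch is 39/112 px, or 0.35 of the width. Right crop (turned half round): 55/112 px, or 0.49. So the narrow notch was at world -y, as assumed. Now to hover over the stack and check the offset.

Run:
```python
from h import *
Rm=down(DYAW-np.pi/2)
arm.move_to([.46,-.05,.192],Rm);arm.move_l([*SEAT,.16],Rm)
print(arm.current_width(),arm.current_force())
im=arm.snapshot("side")
C=[w2px("side",[SEAT[0]+sx*.06,SEAT[1]+sy*.03,z]) for z in(.138,.122) for sx in(-1,1) for sy in(-1,1)]
print(np.round(C,1).tolist())
m=cv2.inRange(cv2.cvtColor(im,cv2.COLOR_RGB2HSV),np.array((105,110,40)),np.array((128,255,255)))
for v in range(212,246,3):
    x=np.flatnonzero(m[v,220:330]);print(v,(x.min()+220,x.max()+220,len(x)) if len(x) else None)
a=im[170:270,215:335].copy();a=cv2.resize(a,None,fx=6,fy=6,interpolation=cv2.INTER_CUBIC)
for u in C:
    u=(u+.5-[215,170])*6;cv2.circle(a,tuple(int(t) for t in u),3,(255,0,0),-1)
save(a,"hov")
```

```text
0.011864034899139323 [ 0.89985484 -0.66589277 -1.59180595]
[[257.5, 239.7], [256.0, 223.1], [301.4, 237.5], [298.5, 221.0], [257.5, 243.4], [256.0, 226.8], [301.0, 241.2], [298.1, 224.7]]
212 None
215 None
218 None
221 None
224 (np.int64(297), np.int64(297), 1)
227 (np.int64(257), np.int64(298), 13)
230 (np.int64(257), np.int64(299), 37)
233 (np.int64(257), np.int64(299), 38)
236 (np.int64(257), np.int64(299), 43)
239 (np.int64(257), np.int64(299), 43)
242 (np.int64(257), np.int64(299), 43)
245 (np.int64(258), np.int64(297), 21)
```

View pics/hov.png

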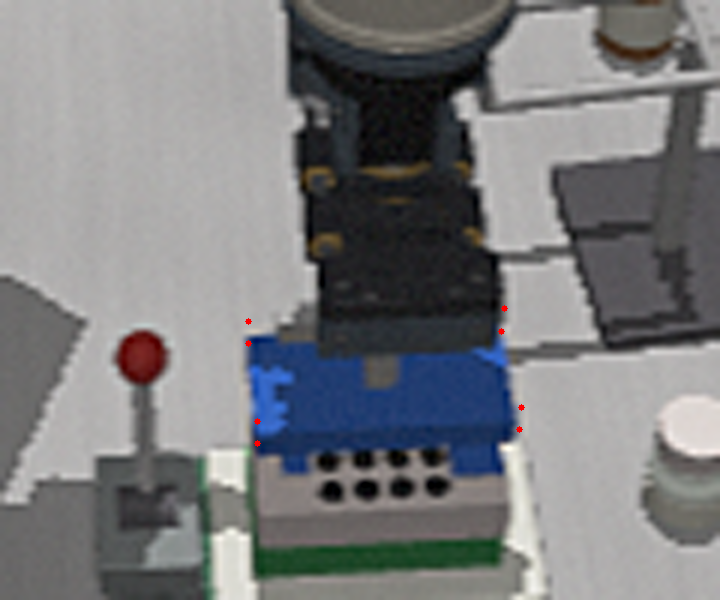

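The cover hangs about 5 mm lower in the pads than planned and about 2.5 mm toward -x (edges 256.5–299.5 px against 257.5–301 predicted). It is level. I'll shift +2.7 mm in x, lower by force, release, then touch the bar top to confirm the seated height.

Run:
```python
from h import *
Rm=down(DYAW-np.pi/2);x,y=SEAT+[.0027,0]
arm.move_l([x,y,.135],Rm,feed=.08)
f0=arm.current_force()[2];z=.135
while z>.1095:
    z-=.001;arm.move_l([x,y,z],Rm,feed=.04);f=arm.current_force()-[0,0,f0]
    if z<.125:print(round(z,4),f.round(1))
    if f[2]>10:break
print(arm.current_width())
arm.grip(.05)
arm.move_l([x,y,.165],Rm,feed=.08)
arm.move_l([x,y,.2],Rm)
arm.grip(0)
arm.move_l([x,y,.15],Rm,feed=.08)
print("touch",lower(x,y,.15,.132,Rm,4,.0007))
arm.move_l([x,y,.25],Rm)
arm.move_to([.40,-.02,.30],Rm)
it,im=arm.snapshot("top"),arm.snapshot("side")
a=cv2.resize(im[180:280,205:325],None,fx=4.2,fy=4.2,interpolation=cv2.INTER_CUBIC);b=cv2.resize(it[130:220,270:332],(289,420),interpolation=cv2.INTER_CUBIC)
save(np.hstack([a,b]),"seat");print(arm.current_t(),arm.current_width())
```

```text
0.124 [ 0.3 -0.3  0.6]
0.123 [ 0.8 -0.4 -0.7]
0.122 [ 0.5 -1.6  1.2]
0.121 [-0.5 -0.   0. ]
0.12 [-1.6 -1.8  5.8]
0.119 [-6.9 -3.7 21. ]
0.01143707557150702
touch (0.13599999999999987, np.float64(4.215078608932875))
70.1417 0.00042531114435328686
```

View pics/seat.png

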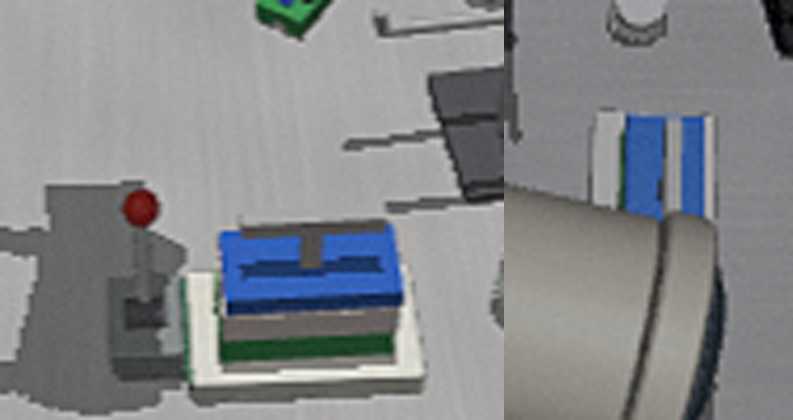

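The closed-finger touch came at TCP z = 0.136, exactly the seated bar-top height (on the keys it would be 0.143). The side view shows the cover flush on the white rack. Now to lock the lever.

Run:
```python
from h import *
Rm=down(-np.pi/2);x=.4311;y=-.045
arm.move_to([x,y,.25],Rm);arm.move_l([x,y,.097],Rm)
f0=arm.current_force()
while y>-.170:
    y-=.006;arm.move_l([x,y,.097],Rm,feed=.06);f=arm.current_force()-f0
    if abs(f[1])>12:break
print("stop",y,f)
arm.move_l([x,y+.03,.097],Rm);arm.move_l([x,y+.03,.25],Rm)
arm.move_to([.36,.30,.35],Rm)
it,im=arm.snapshot("top"),arm.snapshot("side")
r=[[b[0] for b in blobs(I,"red") if np.hypot(*(b[0]-g))<30][0] for I,g in((it,(305,202)),(im,(238,240)))]
p,e=tri(*r);print("ball",p,e,.5-np.arcsin((p[1]+.1498)/.08))
for n,I in(("top",it),("side",im)):
    m=cv2.inRange(cv2.cvtColor(I,cv2.COLOR_RGB2HSV),np.array((105,110,40)),np.array((128,255,255)))
    m=cv2.morphologyEx(m,cv2.MORPH_CLOSE,np.ones((7,7)));cs=max([c for c in cv2.findContours(m,0,2)[0]],key=cv2.contourArea)
    b=cv2.minAreaRect(cs);ps=cv2.boxPoints(b);print(n,b,[px2w(n,*q,.088).round(4).tolist()[:2] for q in ps],px2w(n,*b[0],.085 if n=="top" else .08))
a=cv2.resize(im[150:280,205:345],None,fx=3,fy=3,interpolation=cv2.INTER_CUBIC);b=cv2.resize(it[120:220,260:345],(331,390),interpolation=cv2.INTER_CUBIC)
save(np.hstack([a,b]),"fin");print(arm.current_t(),arm.current_force())
```

```text
stop -0.1710000000000001 [13.1038077  55.18067098 11.69908539]
ball [ 0.43107224 -0.18713524  0.10819289] [np.float64(0.001965145630076986), np.float64(0.0019651456300768698)] 0.9855451391612777
top ((304.0, 171.5), (33.0, 16.0), 90.0) [[0.6014, -0.1208], [0.603, -0.1783], [0.4836, -0.1795], [0.4821, -0.1225]] [ 0.54269469 -0.15063988  0.085     ]
side ((278.5846252441406, 243.64950561523438), (19.384782791137695, 42.533851623535156), 87.0643310546875) [[0.4833, -0.1219], [0.6063, -0.1219], [0.5997, -0.1917], [0.4813, -0.1914]] [ 0.54343149 -0.15102056  0.08      ]
80.2167 [-0.08361572 -0.13621978  0.0467322 ]
```

View pics/fin.png

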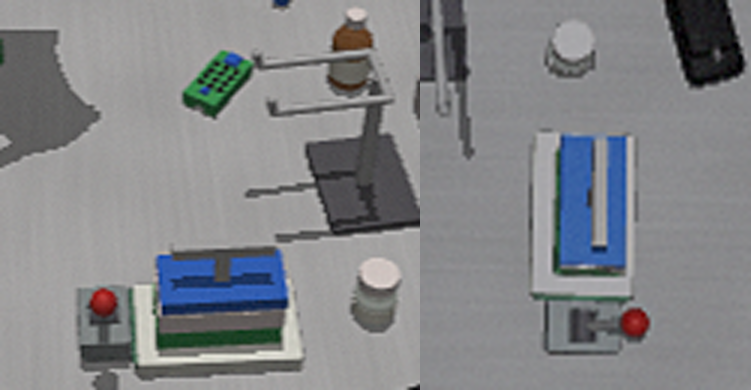

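Run:
```python
from h import *
save(arm.snapshot("top"),"full",None,1.5)
```

```text
(no output)
```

View pics/full.png

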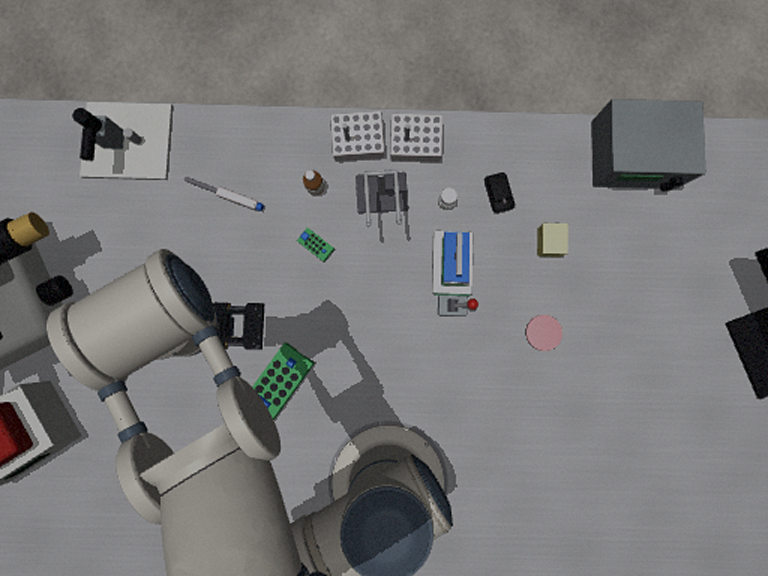

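The right half of the bench is now clear and shows no further racks. The bystanders have not moved, the stack and cover are at (454,258), and the lever ball is at (473,304), locked. The arm touches nothing, so I'm handing in.

```bash
python3 -c "
from rig import arm
arm.sign_off();print(arm.current_t())"
```

```text
the job is handed in; nothing more can be done
the job is handed in; nothing more can be done
```

The job is done and handed in, at about 80 s on the robot's clock. I opened the lever, stacked the green rack and then the white one on the dock, put the cover on top and locked the lever. No yellow or orange rack was on the bench, and I left the small and large green look-alikes alone. The hand-in gives no verdict.

**Last checks:**
- **Racks:** both went down to full seated height and look flush and upright in the side view.
- **Cover:** a touch on its bar came at 0.136 m, exactly the seated height. The cameras put its centre within about 2–3 mm of the dock centre.
- **Lever:** it reads about 0.02 rad past the open stop after opening and 0.99 rad at the end.
- **Bystanders:** none had moved in the last full top view, and the arm was clear of everything.

**What disagreed:**
- **Cover grip:** the cover sat about 9 mm lower in the grip than planned and 2.5 mm off lengthwise, after a brief 16 N pull while unhooking. I corrected the lengthwise offset before lowering it.
- **Lever force:** the final push on the lever stop peaked at about 57 N at the fingertips. That is below the 120 N wrist limit but more than I intended.

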